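# Line up the trophy cups by height

## Robot

A 6-joint arm with a two-finger parallel gripper is mounted at the origin on the work surface. World frame = base frame: x ahead of the robot, y to its left, z up, the work surface at z = 0. Lengths are in m, angles in degrees, forces in N, time in s.
With the tool pointing down it reaches from about 0.3 to 0.875 m from the base axis. Payload 4.2 kg.
Tool frame: the origin (TCP) lies at the very end of the fingers, on their centre line; the grasp point (between the pads) lies 19 mm behind it; z points along the fingers, y is the line along which they close (so a half turn about z gives the same grasp; the last joint's range is limited). The gripper opens to 85 mm and grips with 20 to 120 N. Pads are 22 mm wide; open, the fingers measure 114 mm over their backs; the gripper's body (76 mm by 85 mm) begins 54 mm behind the grasp point. The pads swing forward as they close: fully open they stand 13 mm farther back than shut.
Start: joints at [-67.781, 18.312, 89.639, -0, 72.044, -1.146], TCP at [0.228, -0.528, 0.231] pointing down, gripper open.
Joint ranges: [-177.97, 177.97], [-48.28, 115.42], [12.27, 149.76], [-77.06, 257.06], [2.81, 150.46], [-146.56, 146.56]. Speed limits (degrees/s): [147.25, 147.25, 180, 180, 180, 180].

## Interface

Orientations are given as [roll, pitch, yaw] about the fixed x, y, z axes, in that order (R = Rz(yaw) Ry(pitch) Rx(roll)).
In Python, from rig import get_state, grab_frame, close_job, look_for gives the robot as it stands.
- The arm moves only by the shell command python3 -m creep 'ROWS' [FORCE]. ROWS is JSON, a list of rows, each an object with "slide": the shift along the tool's x, y, z in m, a list of three; "rot": the turn, a rotation vector about the tool's x, y, z in rad, a list of three; "jaw": the opening, from -1 (shut) to 1 (fully open). A call has 1 to 10 rows; each row shifts and turns the commanded pose from where the row before left it, along the tool's axes as they then stand; what a row does not reach is not made up. A row lasts 1/10 s, in which the tool goes at most 50 mm and 8.59 degrees, less where a joint would pass 70% of its speed; a pose out of reach is approached as far as the arm can. A call with a gripper value outside its range is refused whole. The fingers move at their own pace and stop on an object; FORCE is the grip in N (left out, the last holds). Time passes only in rows, so rows that do not move let the fingers close. It gives the time, the measured TCP pose, the force, the opening and the grip force at its end, in the units of the state.
- get_state(): the state, without advancing time (a new reading comes with each control period).
- grab_frame(name): name is "scene" or "side" or "wrist"; returns a dict with "img" (480x640x3 uint8, red, green, blue), "K" (3x3 intrinsics, pixels), "world_from_camera" (4x4, takes a point from camera to world coordinates); the wrist camera has in their place "T_tool_cam" (4x4, takes a point from camera to tool coordinates, whose origin is the TCP and whose axes are the flange's). Camera axes: x right, y down, z forward; pixel columns grow to the right and rows downward; lengths in m; the calibration is good to about 2 mm. A picture is of the moment at which its call begins: read the wrist's pose just before it. There is no depth.
- close_job(): hands the job in; it is judged then, once.
Trained networks look in a picture, given as the dict that the camera call returned (one of the last four; its "shot" number tells which), for a name from the list of things; names that differ only in an ending like _2 or _b are one class to them, and where a whole thing is asked for, a point or a joint stands for the part that bears it (a point fixed in the world has none). Each returns a list of dicts, best first, with "confidence" (0 to 1); they miss things now and then, are a little off and sometimes report something else, mostly with a low value. They report only what shows in the picture. A call takes as long as a camera call.
- look_for(picture, label): "point" ([column, row] in pixels, amid what is visible of it).
The state is a dict: "time_s": time; "qpos": joint angles; "joint_vel": joint speeds; "tau": joint torques, N m; "tool_pos": TCP position; "tcp_rot": TCP orientation; "ft_force": force on the tool from outside, world axes, zero at the start; "moment": the same for the moment, N m; "opening": finger opening in m; "gripper_force": force on a finger pad.
Only numpy, scipy, OpenCV 4.12 (cv2) and the standard library are available. Lean on these libraries where they do the work, as an engineer would, in place of code of your own. Each camera call takes 0.05 s, during which the arm holds its last target. There are 200 camera calls.

## Task

Set the four trophy cups out on the display board in order of height, one upright on the middle of each round felt mark: the tallest on the mark next to the framed certificate, then each next shorter one, with the shortest at the far end by the pen pot. Do not knock any cup over on the way.

Things in the scene. Friction and masses are not known exactly. Their poses are not given: they have to be found in the camera images.
- cup_tallest: Brass trophy cup with lid on a round dark wood plinth, 175 mm high, about 340 g, upright. Origin: centre of its underside, z up. Plinth 69 mm across, 18 high; thin stem; straight round cup wall 55 mm across from 133 to 159 mm up: grip it at about 147 mm. Two small ear handles stick out 10 mm from the wall along the body's +y and -y, 130 to 158 mm up, so close the fingers along its x axis.
- cup_second: Brass trophy cup with lid on a round dark wood plinth, 150 mm high, about 280 g, upright. Origin: centre of its underside, z up. Plinth 64 mm across, 18 high; thin stem; straight round cup wall 50 mm across from 108 to 134 mm up: grip it at about 122 mm. Two small ear handles stick out 10 mm from the wall along the body's +y and -y, 105 to 133 mm up, so close the fingers along its x axis.
- cup_third: Brass trophy cup with lid on a round dark wood plinth, 125 mm high, about 220 g, upright. Origin: centre of its underside, z up. Plinth 59 mm across, 18 high; thin stem; straight round cup wall 45 mm across from 83 to 109 mm up: grip it at about 97 mm. Two small ear handles stick out 10 mm from the wall along the body's +y and -y, 80 to 108 mm up, so close the fingers along its x axis.
- cup_shortest: Brass trophy cup with lid on a round dark wood plinth, 100 mm high, about 170 g, upright. Origin: centre of its underside, z up. Plinth 54 mm across, 18 high; thin stem; straight round cup wall 40 mm across from 58 to 84 mm up: grip it at about 72 mm. Two small ear handles stick out 10 mm from the wall along the body's +y and -y, 55 to 83 mm up, so close the fingers along its x axis.
- mark_a: Round grey felt mark, 80 mm across, 2 mm thick, fixed on a wooden display board (700 x 100 x 15 mm). Origin: centre of its underside, 15 mm above the counter; a cup stands on its top, at 17 mm. The four identical marks form a straight row along the board, 105 mm apart; the letters do not tell their order in the row, which changes every time.
- mark_b: Round grey felt mark, 80 mm across, 2 mm thick, fixed on a wooden display board (700 x 100 x 15 mm). Origin: centre of its underside, 15 mm above the counter; a cup stands on its top, at 17 mm. The four identical marks form a straight row along the board, 105 mm apart; the letters do not tell their order in the row, which changes every time.
- mark_c: Round grey felt mark, 80 mm across, 2 mm thick, fixed on a wooden display board (700 x 100 x 15 mm). Origin: centre of its underside, 15 mm above the counter; a cup stands on its top, at 17 mm. The four identical marks form a straight row along the board, 105 mm apart; the letters do not tell their order in the row, which changes every time.
- mark_d: Round grey felt mark, 80 mm across, 2 mm thick, fixed on a wooden display board (700 x 100 x 15 mm). Origin: centre of its underside, 15 mm above the counter; a cup stands on its top, at 17 mm. The four identical marks form a straight row along the board, 105 mm apart; the letters do not tell their order in the row, which changes every time.
- certificate_stand: Framed certificate leaning on an easel, dark wood and white paper, 88 mm wide, 100 high, fixed at one end of the board (either end), in line with the marks. Origin: centre of its underside, 15 mm above the counter, 122 mm from the nearest mark's centre. A black pen pot (64 mm across, pens up to 125 mm above the board, fixed) stands at the other end.

How it is judged:
By the outcome, as a careful person would: the job done as asked, in the order asked, and still so for the second after the job is handed in, with the robot touching nothing.
It also fails if it takes over 109 s, if anything falls off the work surface, if the arm or the gripper's body presses on something with over 40 N, if the wrist force passes 120 N, or if a joint passes its speed limit or range.

## Working session

There is one attempt and no reset: what is moved stays moved. The work goes in short steps, Python scripts to look and compute and a shell command to move; the robot and the scene stay as the last step left them, time stands still between calls to the robot, and variables do not carry over. Pictures are saved under pics/ and viewed, at most 14 in all, crops included, and the job is handed in when it is done.

```bash
mkdir -p pics
cat > h.py <<'E'
import numpy as np, cv2
from rig import *
from scipy.spatial.transform import Rotation as R
def snap(n,f):
    p=grab_frame(n); cv2.imwrite(f'pics/{f}.png',p['img'][:,:,::-1]); return p
def toplane(K,T,uv,z):
    d=T[:3,:3]@np.linalg.inv(K)@[uv[0],uv[1],1]; o=T[:3,3]
    return o+d*(z-o[2])/d[2]
E
python3 - <<'E'
from h import *
print(get_state())
for n in ("scene","side"):
    p=snap(n,n); K=np.array(p['K']);T=np.array(p['world_from_camera']); print(n,T[:3,3].round(3),T[:3,2].round(3),K[0,0])
    for l,z in (("cup_tallest",.09),("cup_second",.075),("cup_third",.06),("cup_shortest",.05),("mark_a",.017),("certificate_stand",.065)):
        for r in look_for(p,l): print(l,r['point'],round(r['confidence'],2),toplane(K,T,r['point'],z).round(3))
E
```

```text
{'time_s': 0.0, 'qpos': array([-6.77797019e+01,  1.83518870e+01,  8.97081319e+01, -1.57968113e-03,
        7.20441181e+01, -1.14746444e+00]), 'joint_vel': array([ 0.06577146, -0.0794401 , -0.03556217,  0.04952916, -0.11704013,
       -0.11530787]), 'tau': array([ 1.03423452e-03, -4.15528357e+01, -2.34162802e+01,  4.62289586e-05,
        8.18401342e-03, -2.01816457e-07]), 'tool_pos': array([ 0.22785612, -0.52739181,  0.2304681 ]), 'tcp_rot': array([-1.79895854e+02, -5.83861259e-04,  2.33682504e+01]), 'ft_force': array([-0.07982754,  0.34667491,  0.01788802]), 'moment': array([ 0.00870319, -0.00544409,  0.0641413 ]), 'gripper_force': 0.0, 'opening': 0.08536859930846137}
scene [ 0.835 -0.344  0.849] [-0.329  0.374 -0.867] 467.4405509470319
cup_tallest [183.8, 308.1] 0.7 [ 0.465 -0.281  0.09 ]
cup_tallest [333.1, 188.8] 0.37 [0.484 0.082 0.09 ]
cup_second [381.0, 132.1] 0.7 [0.451 0.277 0.075]
cup_third [262.5, 238.8] 0.97 [ 0.45  -0.083  0.06 ]
cup_shortest [332.3, 187.7] 0.8 [0.462 0.106 0.05 ]
mark_a [402.8, 227.5] 0.85 [0.623 0.149 0.017]
mark_a [306.9, 339.7] 0.83 [ 0.642 -0.161  0.017]
mark_a [340.8, 297.7] 0.78 [ 0.633 -0.057  0.017]
mark_a [374.0, 260.4] 0.74 [0.628 0.048 0.017]
mark_a [263.0, 239.2] 0.34 [ 0.43  -0.069  0.017]
certificate_stand [446.6, 180.4] 0.91 [0.631 0.275 0.065]
side [ 0.382 -0.549  0.514] [ 0.194  0.757 -0.624] 458.08848984066276
cup_tallest [334.8, 396.7] 0.73 [ 0.463 -0.285  0.09 ]
cup_second [251.5, 159.8] 0.7 [0.46  0.287 0.075]
cup_second [332.6, 395.1] 0.67 [ 0.464 -0.273  0.075]
cup_third [281.1, 297.6] 0.72 [ 0.442 -0.097  0.06 ]
cup_shortest [266.7, 224.7] 0.73 [0.454 0.093 0.05 ]
mark_a [352.4, 206.1] 0.97 [0.63  0.152 0.017]
mark_a [428.7, 324.9] 0.79 [ 0.638 -0.165  0.017]
mark_a [393.7, 276.0] 0.55 [ 0.63  -0.056  0.017]
certificate_stand [328.3, 168.0] 0.88 [0.603 0.227 0.065]
```

View pics/scene.png

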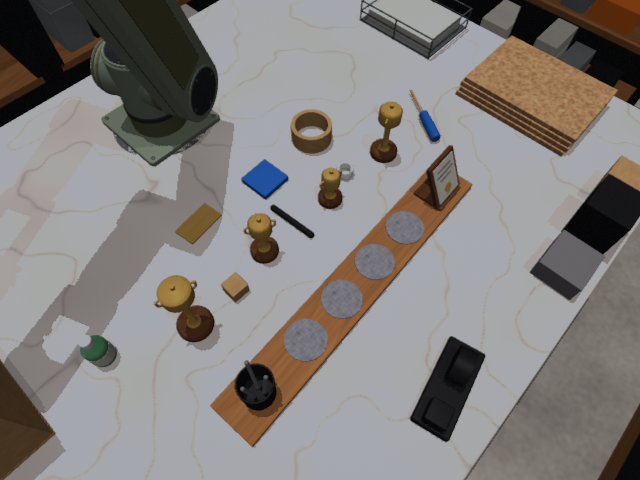

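View pics/side.png

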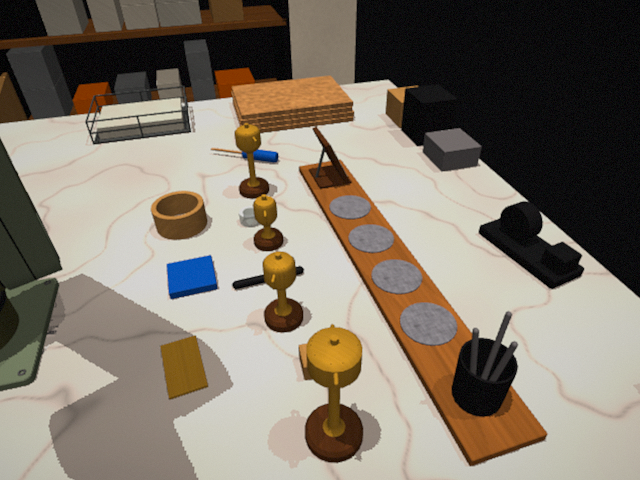

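The scene picture shows the cups at (190,310) tallest, (262,240) third, (331,188) shortest and (386,130) second. The certificate is at the far (+y) end (440,180) and the pen pot at (256,388). Next: handle directions and precise positions.

Run:
```python
from h import *
# marks: fit ellipse centres by back-projecting grey blobs onto z=.017
ms={}
for n in("scene","side"):
    p=grab_frame(n); K=np.array(p['K']);T=np.array(p['world_from_camera']); np.savez(n,K=K,T=T)
    im=p['img'][:,:,::-1].copy(); hsv=cv2.cvtColor(im,cv2.COLOR_BGR2HSV)
    # rectify plane z=.017 to topdown 1mm/px ; x .3...8 ; y -.4...4
    def H(z):
        P=K@np.linalg.inv(T)[:3]
        A=np.array([[.001,0,.3],[0,.001,-.4],[0,0,z],[0,0,1]])
        return P@A
    top=cv2.warpPerspective(im,H(.017),(500,800),flags=cv2.WARP_INVERSE_MAP|cv2.INTER_LINEAR)
    h=cv2.cvtColor(top,cv2.COLOR_BGR2HSV); m=((h[:,:,1]<45)&(h[:,:,2]>40)&(h[:,:,2]<185)).astype(np.uint8)
    m[:, :260]=0; m[:,410:]=0
    m=cv2.morphologyEx(m,cv2.MORPH_OPEN,np.ones((7,7)))
    c,_=cv2.findContours(m,0,2)
    for q in c:
        if 2500<cv2.contourArea(q)<9000:
            (a,b),r=cv2.minEnclosingCircle(q); M=cv2.moments(q)
            print(n,'mark',round(.3+M['m10']/M['m00']/1000,4),round(-.4+M['m01']/M['m00']/1000,4),r)
cs=[]
for n,pts in(("scene",[(184,308),(262,240),(331,188),(386,130)]),("side",[(334,395),(281,292),(266,222),(251,160)])):
    im=cv2.imread(f'pics/{n}.png')
    cs.append(np.hstack([cv2.resize(im[max(0,y-75):max(0,y-75)+150,x-50:x+50],(200,300),interpolation=cv2.INTER_CUBIC) for x,y in pts]))
cv2.imwrite('pics/cups.png',np.vstack(cs))
```

```text
scene mark 0.6244 0.1527 40.016021728515625
scene mark 0.6293 0.0478 40.14040756225586
scene mark 0.6342 -0.0572 39.83430480957031
scene mark 0.639 -0.1621 39.849815368652344
side mark 0.6249 0.1527 39.828956604003906
side mark 0.6297 0.0483 39.802555084228516
side mark 0.6345 -0.0565 39.75100326538086
side mark 0.6392 -0.1611 39.757144927978516
```

View pics/cups.png

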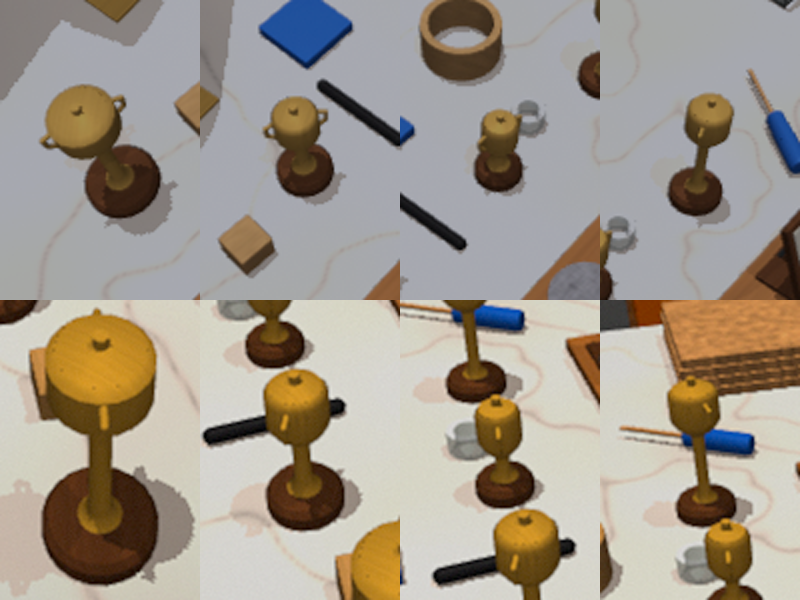

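Run:
```python
from h import *
C={'tall':(.175,(173,288),(334,340),(195.5,323.5),(333.5,433)),'second':(.15,(391.5,105.5),(247,124.5),(383.5,150.5),(254,187)),
'third':(.125,(260,214.5),(278,255),(264.5,250),(283,315)),'short':(.1,(331.5,171.5),(264.5,196.5),(330,196.5),(268.5,239))}
c={n:np.load(n+'.npz') for n in('scene','side')}
f=lambda n,uv,z:toplane(c[n]['K'],c[n]['T'],uv,z)[:2].round(4)
for k,(h,a,b,p,q) in C.items(): print(k,'knob',f('scene',a,h-.002),f('side',b,h-.002),'plinth',f('scene',p,.009),f('side',q,.009))
def ang(n,uv,z,ctr):
    d=f(n,uv,z)-ctr; return np.degrees(np.arctan2(d[1],d[0])).round(1),np.hypot(*d).round(4)
print('tall',[f('scene',u,.147) for u in((157,304),(194,284.5))])
print('third',[f('scene',u,.097) for u in((246.5,231),(273,223))])
print('short',f('scene',(323,184.5),.072),f('scene',(337.5,170.5),.072),f('side',(265.5,213),.072))
print('second',f('scene',(387,120.5),.122),f('side',(255,138.5),.122))
print('tall',f('side',(335.5,377),.147),'third',f('side',(273.5,278),.097))
```

```text
tall knob [ 0.4672 -0.2778] [ 0.464  -0.2784] plinth [ 0.4659 -0.2785] [ 0.4634 -0.2803]
second knob [0.457  0.2906] [0.4599 0.2918] plinth [0.4587 0.2898] [0.4586 0.2912]
third knob [ 0.4398 -0.0716] [ 0.4454 -0.08  ] plinth [ 0.447  -0.0821] [ 0.4441 -0.0822]
short knob [0.4565 0.1076] [0.4574 0.1077] plinth [0.4554 0.1079] [0.4562 0.1058]
tall [array([ 0.4565, -0.31  ]), array([ 0.4731, -0.248 ])]
third [array([ 0.4339, -0.1044]), array([ 0.4575, -0.0583])]
short [0.4532 0.0864] [0.4508 0.1338] [0.4548 0.0968]
second [0.4632 0.2734] [0.4711 0.2817]
tall [ 0.4589 -0.3007] third [ 0.4345 -0.0945]
```

Marks agree between both cameras to within 1 mm. Cup centres come out at tall (.465,-.279), second (.4585,.291), third (.445,-.0815) and short (.4565,.107). All handles point roughly along the row, so I'll hold tool yaw at 90: tool x is world y, tool y is world x, and z is down.

```bash
python3 -m creep '[{"slide":[0,0,0],"rot":[0,0,-0.1454],"jaw":1},{"slide":[0,0,0],"rot":[0,0,-0.1454],"jaw":1},{"slide":[0,0,0],"rot":[0,0,-0.1454],"jaw":1},{"slide":[0,0,0],"rot":[0,0,-0.1454],"jaw":1},{"slide":[0,0,0],"rot":[0,0,-0.1454],"jaw":1},{"slide":[0,0,0],"rot":[0,0,-0.1454],"jaw":1},{"slide":[0,0,0],"rot":[0,0,-0.1454],"jaw":1},{"slide":[0,0,0],"rot":[0,0,-0.1454],"jaw":1}]' 60
python3 -m creep '[{"slide":[0.031,0.0296,-0.003],"rot":[0,0,0],"jaw":1},{"slide":[0.031,0.0296,-0.003],"rot":[0,0,0],"jaw":1},{"slide":[0.031,0.0296,-0.003],"rot":[0,0,0],"jaw":1},{"slide":[0.031,0.0296,-0.003],"rot":[0,0,0],"jaw":1},{"slide":[0.031,0.0296,-0.003],"rot":[0,0,0],"jaw":1},{"slide":[0.031,0.0296,-0.003],"rot":[0,0,0],"jaw":1},{"slide":[0.031,0.0296,-0.003],"rot":[0,0,0],"jaw":1},{"slide":[0.031,0.0296,-0.003],"rot":[0,0,0],"jaw":1},{"slide":[0,0,0],"rot":[0,0,0],"jaw":1}]'
python3 - <<'E'
from h import *
s=get_state(); print(s['tool_pos'],s['tcp_rot']); p=snap('wrist','w1'); K=np.array(p['K']);Tc=np.array(p['T_tool_cam']);print(Tc.round(3))
T=np.eye(4);T[:3,:3]=R.from_euler('xyz',s['tcp_rot'],degrees=True).as_matrix();T[:3,3]=s['tool_pos'];T=T@Tc
for q,n in(((.465,-.279,.173),'knob'),((.445,-.0815,.123),'third')):
    c=np.linalg.inv(T)@[*q,1]; u=K@c[:3]; print(n,u[:2]/u[2])
E
```

```text
time_s: 1.6
tool_pos: [0.228, -0.5279, 0.2314]
tcp_rot: [180.0, 0.0, 90.4]
ft_force: [0.0, -0.2, 0.6]
opening: 0.0853
gripper_force: 0.0
time_s: 2.5
tool_pos: [0.4679, -0.2765, 0.2557]
tcp_rot: [179.9, -0.0, 90.3]
ft_force: [-0.5, -0.6, 0.3]
opening: 0.0849
gripper_force: 0.0
[ 0.46792774 -0.27652895  0.25573156] [ 1.79861941e+02 -4.83010061e-02  9.03265983e+01]
[[-0.    -0.963 -0.271  0.069]
 [ 1.    -0.    -0.001  0.   ]
 [ 0.001 -0.271  0.963 -0.142]
 [ 0.     0.     0.     1.   ]]
knob [311.23801351 246.07540109]
third [279.32956548 -93.81922276]
```

View pics/w1.png

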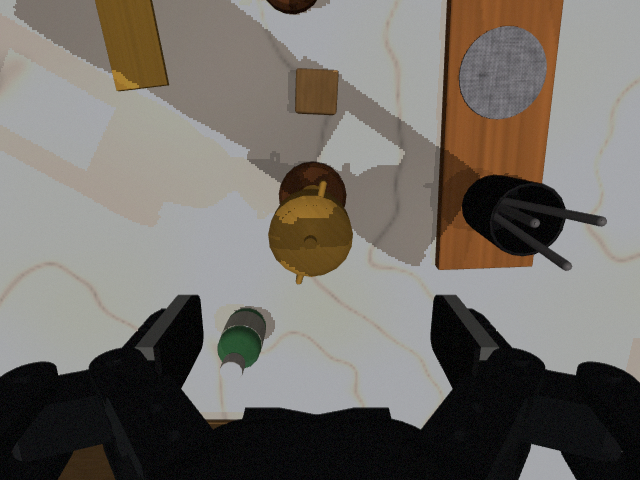

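Knob at (310,241) is about 2 mm from prediction, and the handles run nearly vertical in the image, clear of the fingers. Descend and grip.

```bash
python3 -m creep '[{"slide":[-0.0015,-0.003,0.026],"rot":[0,0,0],"jaw":1},{"slide":[0,0,0.035],"rot":[0,0,0],"jaw":1},{"slide":[0,0,0.035],"rot":[0,0,0],"jaw":1},{"slide":[0,0,0.035],"rot":[0,0,0],"jaw":1},{"slide":[0,0,0],"rot":[0,0,0],"jaw":1}]' 60
python3 -m creep '[{"slide":[0,0,0],"rot":[0,0,0],"jaw":-1},{"slide":[0,0,0],"rot":[0,0,0],"jaw":-1},{"slide":[0,0,0],"rot":[0,0,0],"jaw":-1},{"slide":[0,0,0],"rot":[0,0,0],"jaw":-1},{"slide":[0,0,0],"rot":[0,0,0],"jaw":-1},{"slide":[0,0,0],"rot":[0,0,0],"jaw":-1},{"slide":[0,0,0],"rot":[0,0,0],"jaw":-1},{"slide":[0,0,0],"rot":[0,0,0],"jaw":-1}]' 60
```

```text
time_s: 3.05
tool_pos: [0.458, -0.2804, 0.1201]
tcp_rot: [-179.5, -0.3, 89.9]
ft_force: [-0.7, 0.7, 0.4]
opening: 0.0854
gripper_force: 0.0
time_s: 3.85
tool_pos: [0.4634, -0.2824, 0.1269]
tcp_rot: [179.7, 0.2, 90.0]
ft_force: [-0.0, -0.2, 6.3]
opening: 0.0531
gripper_force: 63.8
```

```bash
python3 -m creep '[{"slide":[0,0,-0.02],"rot":[0,0,0],"jaw":-1},{"slide":[0,0,-0.03],"rot":[0,0,0],"jaw":-1},{"slide":[0,0,-0.03],"rot":[0,0,0],"jaw":-1},{"slide":[0,0,-0.03],"rot":[0,0,0],"jaw":-1},{"slide":[0,0,-0.03],"rot":[0,0,0],"jaw":-1},{"slide":[0,0,-0.02],"rot":[0,0,0],"jaw":-1},{"slide":[0,0,0],"rot":[0,0,0],"jaw":-1},{"slide":[0,0,0],"rot":[0,0,0],"jaw":-1}]'
python3 - <<'E'
from h import *
for i in range(3):
    p=grab_frame('wrist'); s=get_state(); print(s['time_s'],s['tool_pos'].round(4),s['tcp_rot'].round(2),s['ft_force'].round(1))
cv2.imwrite('pics/w2.png',p['img'][:,:,::-1])
K=np.array(p['K']);Tc=np.array(p['T_tool_cam'])
for q in((0,0,-.045),(0,0,-.043+.03)): c=np.linalg.inv(Tc)@[*q,1];u=K@c[:3];print(u[:2]/u[2], c[2],K[0,0])
E
```

```text
time_s: 4.65
tool_pos: [0.4613, -0.281, 0.2837]
tcp_rot: [-180.0, -0.0, 90.0]
ft_force: [0.6, -0.2, -3.9]
opening: 0.0532
gripper_force: 64.8
4.7 [ 0.461  -0.2808  0.2829] [-1.7986e+02 -8.0000e-02  9.0010e+01] [ 0.1  0.2 -4. ]
4.75 [ 0.4609 -0.2808  0.2825] [-1.7983e+02 -1.0000e-01  9.0010e+01] [ 0.3  0.3 -3.2]
4.8 [ 0.461  -0.2808  0.2825] [-1.7982e+02 -1.1000e-01  9.0010e+01] [-0.1 -0.2 -3.6]
[315.96342354 370.11378365] 0.11251011459406335 385.34513565559314
[316.12767849 317.43551974] 0.14331081649837477 385.34513565559314
```

View pics/w2.png

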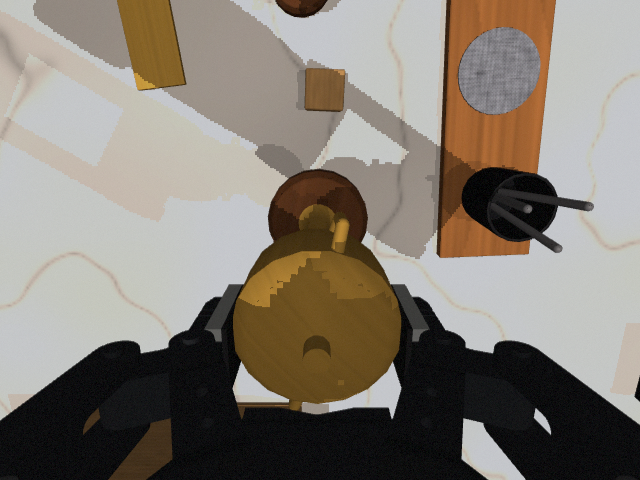

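Run:
```python
from h import *
p=grab_frame('wrist');K=np.array(p['K']);Tc=np.array(p['T_tool_cam']);I=np.linalg.inv(Tc)
pr=lambda q:(lambda u:u[:2]/u[2])(K@(I@[*q,1])[:3])
for d in(0,.003,.006,.009):
    t=np.linspace(0,2*np.pi,73)
    e=np.array([pr((d+.0345*np.cos(a),.0345*np.sin(a),z)) for a in t for z in(.127,.109)])
    print(d,pr((d,0,-.048)).round(0),pr((d,0,-.045)).round(0),e.min(0).round(0),e.max(0).round(0))
```

```text
0 [316. 377.] [316. 370.] [265. 176.] [367. 278.]
0.003 [316. 367.] [316. 361.] [265. 172.] [368. 274.]
0.006 [316. 358.] [316. 352.] [265. 168.] [368. 270.]
0.009 [316. 349.] [316. 343.] [265. 163.] [368. 266.]
```

```bash
python3 -m creep '[{"slide":[0.015,0.005,0],"rot":[0,0,0],"jaw":-1},{"slide":[0.031,0.012,0],"rot":[0,0,0],"jaw":-1},{"slide":[0.031,0.012,0],"rot":[0,0,0],"jaw":-1},{"slide":[0.031,0.012,0],"rot":[0,0,0],"jaw":-1},{"slide":[0.031,0.012,0],"rot":[0,0,0],"jaw":-1},{"slide":[0.031,0.012,0],"rot":[0,0,0],"jaw":-1},{"slide":[0.031,0.012,0],"rot":[0,0,0],"jaw":-1}]'
python3 -m creep '[{"slide":[0.031,0.012,0],"rot":[0,0,0],"jaw":-1},{"slide":[0.031,0.012,0],"rot":[0,0,0],"jaw":-1},{"slide":[0.031,0.012,0],"rot":[0,0,0],"jaw":-1},{"slide":[0.031,0.012,0],"rot":[0,0,0],"jaw":-1},{"slide":[0.031,0.012,0],"rot":[0,0,0],"jaw":-1},{"slide":[0.031,0.012,0],"rot":[0,0,0],"jaw":-1},{"slide":[0.031,0.012,0],"rot":[0,0,0],"jaw":-1},{"slide":[0.011,0.005,0],"rot":[0,0,0],"jaw":-1},{"slide":[0,0,0],"rot":[0,0,0],"jaw":-1},{"slide":[0,0,0],"rot":[0,0,0],"jaw":-1}]'
```

```text
time_s: 5.55
tool_pos: [0.5388, -0.0778, 0.2838]
tcp_rot: [-179.9, -0.0, 90.0]
ft_force: [-0.2, -0.0, -2.9]
opening: 0.0531
gripper_force: 64.8
time_s: 6.55
tool_pos: [0.6271, 0.1474, 0.2837]
tcp_rot: [-179.9, 0.1, 90.0]
ft_force: [0.7, 0.3, -3.1]
opening: 0.0534
gripper_force: 64.8
```

```bash
python3 -m creep '[{"slide":[0.0005,-0.0025,0.02],"rot":[0,0,0],"jaw":-1},{"slide":[0,0,0.035],"rot":[0,0,0],"jaw":-1},{"slide":[0,0,0.035],"rot":[0,0,0],"jaw":-1},{"slide":[0,0,0.025],"rot":[0,0,0],"jaw":-1},{"slide":[0,0,0.015],"rot":[0,0,0],"jaw":-1},{"slide":[0,0,0],"rot":[0,0,0],"jaw":-1},{"slide":[0,0,0],"rot":[0,0,0],"jaw":-1}]'
python3 -m creep '[{"slide":[0,0,0.005],"rot":[0,0,0],"jaw":-1},{"slide":[0,0,0],"rot":[0,0,0],"jaw":-1}]'
```

```text
time_s: 7.25
tool_pos: [0.6253, 0.1472, 0.155]
tcp_rot: [180.0, 0.0, 89.9]
ft_force: [0.6, -0.4, -3.6]
opening: 0.0536
gripper_force: 64.7
time_s: 7.45
tool_pos: [0.6254, 0.148, 0.1499]
tcp_rot: [179.9, -0.0, 90.0]
ft_force: [0.3, -0.2, -5.0]
opening: 0.0533
gripper_force: 64.7
```

```bash
python3 -m creep '[{"slide":[0,0,0.004],"rot":[0,0,0],"jaw":-1},{"slide":[0,0,0],"rot":[0,0,0],"jaw":-1}]'
python3 -m creep '[{"slide":[0,0,0.002],"rot":[0,0,0],"jaw":-1},{"slide":[0,0,0],"rot":[0,0,0],"jaw":-1}]'
```

```text
time_s: 7.65
tool_pos: [0.625, 0.1482, 0.1451]
tcp_rot: [-180.0, 0.0, 90.0]
ft_force: [-0.5, 0.3, -3.1]
opening: 0.0531
gripper_force: 64.7
time_s: 7.85
tool_pos: [0.6254, 0.1484, 0.1439]
tcp_rot: [180.0, -0.0, 90.0]
ft_force: [-0.6, -0.8, 0.1]
opening: 0.0533
gripper_force: 65.0
```

Weight is on the felt; release and rise.

```bash
python3 -m creep '[{"slide":[0,0,0.0005],"rot":[0,0,0],"jaw":0.4},{"slide":[0,0,0],"rot":[0,0,0],"jaw":0.6},{"slide":[0,0,0],"rot":[0,0,0],"jaw":0.8},{"slide":[0,0,0],"rot":[0,0,0],"jaw":1},{"slide":[0,0,0],"rot":[0,0,0],"jaw":1},{"slide":[0,0,0],"rot":[0,0,0],"jaw":1},{"slide":[0,0,0],"rot":[0,0,0],"jaw":1}]'
python3 -m creep '[{"slide":[0,0,-0.02],"rot":[0,0,0],"jaw":1},{"slide":[0,0,-0.035],"rot":[0,0,0],"jaw":1},{"slide":[0,0,-0.035],"rot":[0,0,0],"jaw":1},{"slide":[0,0,-0.035],"rot":[0,0,0],"jaw":1},{"slide":[0,0,0],"rot":[0,0,0],"jaw":1},{"slide":[0,0,0],"rot":[0,0,0],"jaw":1}]'
python3 - <<'E'
from h import *
snap('scene','s2'); s=get_state(); print(s['tool_pos'])
E
```

```text
time_s: 8.55
tool_pos: [0.6252, 0.1482, 0.1428]
tcp_rot: [180.0, 0.0, 90.0]
ft_force: [0.5, 0.2, 0.8]
opening: 0.0858
gripper_force: 0.0
time_s: 9.15
tool_pos: [0.6254, 0.1482, 0.2685]
tcp_rot: [179.9, -0.0, 90.0]
ft_force: [0.0, 0.4, -1.2]
opening: 0.0855
gripper_force: 0.0
[0.62478102 0.14812886 0.26710253]
```

View pics/s2.png

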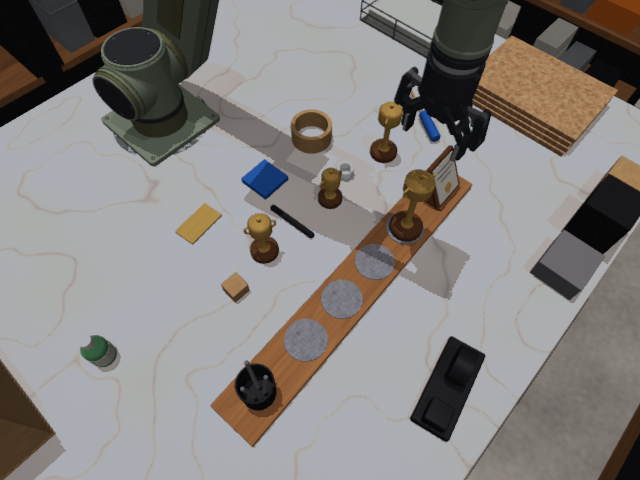

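Tallest stands on its mark at (406,227). Move to cup_second.

```bash
python3 -m creep '[{"slide":[0.0238,-0.0277,0],"rot":[0,0,0],"jaw":1},{"slide":[0.0238,-0.0277,0],"rot":[0,0,0],"jaw":1},{"slide":[0.0238,-0.0277,0],"rot":[0,0,0],"jaw":1},{"slide":[0.0238,-0.0277,0],"rot":[0,0,0],"jaw":1},{"slide":[0.0238,-0.0277,0.01],"rot":[0,0,0],"jaw":1},{"slide":[0.0238,-0.0277,0.02],"rot":[0,0,0],"jaw":1},{"slide":[0,0,0],"rot":[0,0,0],"jaw":1},{"slide":[0,0,0],"rot":[0,0,0],"jaw":1}]'
python3 - <<'E'
from h import *
p=snap('wrist','w3'); s=get_state(); print(s['tool_pos'],s['tcp_rot'])
K=np.array(p['K']);Tc=np.array(p['T_tool_cam'])
T=np.eye(4);T[:3,:3]=R.from_euler('xyz',s['tcp_rot'],degrees=True).as_matrix();T[:3,3]=s['tool_pos'];T=T@Tc
for q in((.4585,.291,.148),):
    c=np.linalg.inv(T)@[*q,1]; u=K@c[:3]; print(u[:2]/u[2])
E
```

```text
time_s: 10.0
tool_pos: [0.458, 0.2909, 0.2362]
tcp_rot: [-179.9, 0.1, 90.1]
ft_force: [0.2, 0.1, -0.2]
opening: 0.0853
gripper_force: 0.0
[0.45904205 0.29069068 0.23696794] [-1.79946939e+02  7.71754661e-02  9.00370944e+01]
[315.63760357 238.56226042]
```

View pics/w3.png

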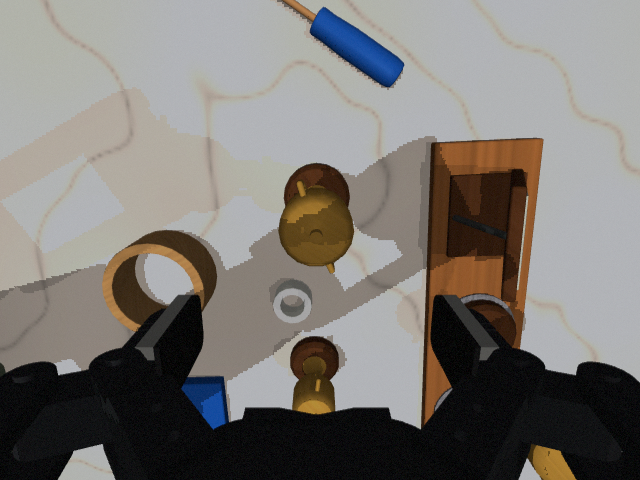

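Knob at (316,234), about 2 mm towards +y; handles tilted 20°, clear of the pads. Descend and grip.

```bash
python3 -m creep '[{"slide":[0.0025,-0.0005,0.025],"rot":[0,0,0],"jaw":1},{"slide":[0,0,0.035],"rot":[0,0,0],"jaw":1},{"slide":[0,0,0.035],"rot":[0,0,0],"jaw":1},{"slide":[0,0,0.025],"rot":[0,0,0],"jaw":1},{"slide":[0,0,0.014],"rot":[0,0,0],"jaw":1},{"slide":[0,0,0],"rot":[0,0,0],"jaw":1},{"slide":[0,0,0],"rot":[0,0,0],"jaw":1}]' 60
python3 -m creep '[{"slide":[0,0,0],"rot":[0,0,0],"jaw":-1},{"slide":[0,0,0],"rot":[0,0,0],"jaw":-1},{"slide":[0,0,0],"rot":[0,0,0],"jaw":-1},{"slide":[0,0,0],"rot":[0,0,0],"jaw":-1},{"slide":[0,0,0],"rot":[0,0,0],"jaw":-1},{"slide":[0,0,0],"rot":[0,0,0],"jaw":-1},{"slide":[0,0,0],"rot":[0,0,0],"jaw":-1},{"slide":[0,0,0],"rot":[0,0,0],"jaw":-1}]' 60
python3 -m creep '[{"slide":[0,0,-0.02],"rot":[0,0,0],"jaw":-1},{"slide":[0,0,-0.03],"rot":[0,0,0],"jaw":-1},{"slide":[0,0,-0.03],"rot":[0,0,0],"jaw":-1},{"slide":[0,0,-0.03],"rot":[0,0,0],"jaw":-1},{"slide":[0,0,-0.03],"rot":[0,0,0],"jaw":-1},{"slide":[0,0,0],"rot":[0,0,0],"jaw":-1},{"slide":[0,0,0],"rot":[0,0,0],"jaw":-1}]'
python3 - <<'E'
from h import *
p=grab_frame('wrist'); s=get_state(); print(s['tool_pos'],s['tcp_rot'])
cv2.imwrite('pics/w4.png',p['img'][60:420,160:480,::-1])
E
```

```text
time_s: 10.75
tool_pos: [0.4597, 0.2931, 0.1041]
tcp_rot: [180.0, -0.0, 89.9]
ft_force: [-0.2, 0.6, 0.0]
opening: 0.0853
gripper_force: 0.0
time_s: 11.55
tool_pos: [0.4588, 0.2939, 0.1052]
tcp_rot: [179.9, -0.1, 90.0]
ft_force: [-2.1, -0.4, 6.3]
opening: 0.0484
gripper_force: 61.7
time_s: 12.25
tool_pos: [0.4582, 0.2933, 0.2435]
tcp_rot: [180.0, 0.0, 90.0]
ft_force: [-1.4, 0.2, -3.2]
opening: 0.0484
gripper_force: 62.7
[0.45763008 0.29300028 0.24237321] [-1.79879354e+02  8.19846584e-02  9.00160261e+01]
```

View pics/w4.png

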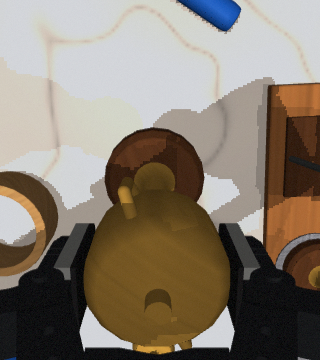

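Run:
```python
from h import *
p=grab_frame('wrist');K=np.array(p['K']);Tc=np.array(p['T_tool_cam']);I=np.linalg.inv(Tc)
pr=lambda q:(lambda u:u[:2]/u[2])(K@(I@[*q,1])[:3])
for d in(0,.003,.006):
    t=np.linspace(0,2*np.pi,73)
    e=np.array([pr((d+.032*np.cos(a),.032*np.sin(a),z)) for a in t for z in(.105,.087)])
    print(d,pr((d,0,-.045)).round(0),e.min(0).round(0),e.max(0).round(0))
cs=[]
for n,uv in(('scene',(406,215)),('side',(350,190))):
    p=grab_frame(n);K=np.array(p['K']);T=np.linalg.inv(np.array(p['world_from_camera']))
    im=p['img'][:,:,::-1].copy()
    x0,y0=uv[0]-50,uv[1]-50; im=cv2.resize(im[y0:y0+100,x0:x0+100],(400,400),interpolation=cv2.INTER_CUBIC)
    def dr(r,z,c):
        w=np.array([[.6247+r*np.cos(a),.1527+r*np.sin(a),z,1] for a in t]);u=(K@(T@w.T)[:3]).T;u=(u[:,:2]/u[:,2:]-[x0,y0])*4+2
        cv2.polylines(im,[u.round().astype(int)],True,c)
    dr(.0345,.035,(0,255,0)); dr(.0345,.017,(0,255,0)); dr(.001,.192,(0,0,255)); dr(.04,.017,(255,255,0))
    cs.append(im)
cv2.imwrite('pics/chk1.png',np.hstack(cs))
```

```text
0 [316. 370.] [265. 184.] [368. 288.]
0.003 [316. 361.] [265. 180.] [368. 283.]
0.006 [316. 352.] [265. 175.] [368. 279.]
```

View pics/chk1.png

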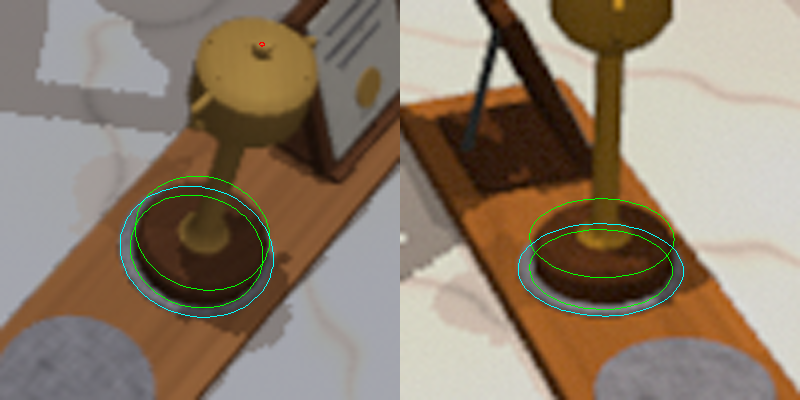

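Tallest is centred on its mark within about 2 mm in both views. Carry cup_second around and over to the (.6295,.048) mark.

```bash
python3 -m creep '[{"slide":[-0.02,0,0],"rot":[0,0,0],"jaw":-1},{"slide":[-0.035,0,0],"rot":[0,0,0],"jaw":-1},{"slide":[-0.035,0,0],"rot":[0,0,0],"jaw":-1},{"slide":[-0.035,0,0],"rot":[0,0,0],"jaw":-1},{"slide":[-0.035,0,0],"rot":[0,0,0],"jaw":-1},{"slide":[-0.035,0,0],"rot":[0,0,0],"jaw":-1},{"slide":[-0.024,0.02,0],"rot":[0,0,0],"jaw":-1},{"slide":[-0.024,0.03,0],"rot":[0,0,0],"jaw":-1}]'
python3 -m creep '[{"slide":[0,0.035,0],"rot":[0,0,0],"jaw":-1},{"slide":[0,0.035,0],"rot":[0,0,0],"jaw":-1},{"slide":[0,0.032,0.01],"rot":[0,0,0],"jaw":-1},{"slide":[0,0.02,0.02],"rot":[0,0,0],"jaw":-1},{"slide":[0,0,0.035],"rot":[0,0,0],"jaw":-1},{"slide":[0,0,0.03],"rot":[0,0,0],"jaw":-1},{"slide":[0,0,0.012],"rot":[0,0,0],"jaw":-1},{"slide":[0,0,0],"rot":[0,0,0],"jaw":-1},{"slide":[0,0,0],"rot":[0,0,0],"jaw":-1}]'
```

```text
time_s: 13.25
tool_pos: [0.5073, 0.0492, 0.2431]
tcp_rot: [-179.9, -0.0, 90.0]
ft_force: [0.1, 0.5, -1.6]
opening: 0.0483
gripper_force: 62.9
time_s: 14.15
tool_pos: [0.6312, 0.0506, 0.1377]
tcp_rot: [179.9, -0.0, 90.0]
ft_force: [0.5, -0.3, -2.2]
opening: 0.048
gripper_force: 63.1
```

```bash
python3 -m creep '[{"slide":[-0.0005,-0.001,0.009],"rot":[0,0,0],"jaw":-1},{"slide":[0,0,0.004],"rot":[0,0,0],"jaw":-1},{"slide":[0,0,0],"rot":[0,0,0],"jaw":-1}]'
python3 -m creep '[{"slide":[0,0,0.002],"rot":[0,0,0],"jaw":-1},{"slide":[0,0,0],"rot":[0,0,0],"jaw":-1}]'
python3 - <<'E'
from h import *
for i in range(2): grab_frame('side'); s=get_state(); print(s['tool_pos'].round(4),s['ft_force'].round(1))
E
```

```text
time_s: 14.45
tool_pos: [0.6292, 0.05, 0.1237]
tcp_rot: [-180.0, 0.0, 90.0]
ft_force: [-0.3, 0.3, -2.6]
opening: 0.0484
gripper_force: 63.1
time_s: 14.65
tool_pos: [0.6298, 0.05, 0.1223]
tcp_rot: [179.9, 0.0, 90.0]
ft_force: [-0.2, -0.1, -1.1]
opening: 0.0484
gripper_force: 63.1
[0.6299 0.05   0.1223] [ 0.  -1.2 -0.8]
[0.6299 0.05   0.1223] [ 0.4  0.1 -0.2]
```

```bash
python3 -m creep '[{"slide":[0,0,0.001],"rot":[0,0,0],"jaw":-1},{"slide":[0,0,0],"rot":[0,0,0],"jaw":0.3},{"slide":[0,0,0],"rot":[0,0,0],"jaw":0.6},{"slide":[0,0,0],"rot":[0,0,0],"jaw":0.8},{"slide":[0,0,0],"rot":[0,0,0],"jaw":1},{"slide":[0,0,0],"rot":[0,0,0],"jaw":1},{"slide":[0,0,0],"rot":[0,0,0],"jaw":1},{"slide":[0,0,0],"rot":[0,0,0],"jaw":1}]'
python3 -m creep '[{"slide":[0,0,-0.02],"rot":[0,0,0],"jaw":1},{"slide":[0,0,-0.035],"rot":[0,0,0],"jaw":1},{"slide":[0,0,-0.035],"rot":[0,0,0],"jaw":1},{"slide":[0,0,-0.03],"rot":[0,0,0],"jaw":1},{"slide":[0,0,0],"rot":[0,0,0],"jaw":1}]'
python3 -m creep '[{"slide":[-0.0215,-0.031,0],"rot":[0,0,0],"jaw":1},{"slide":[-0.0215,-0.031,0],"rot":[0,0,0],"jaw":1},{"slide":[-0.0215,-0.031,0],"rot":[0,0,0],"jaw":1},{"slide":[-0.0215,-0.031,0.01],"rot":[0,0,0],"jaw":1},{"slide":[-0.0215,-0.031,0.02],"rot":[0,0,0],"jaw":1},{"slide":[-0.0215,-0.03,0.02],"rot":[0,0,0],"jaw":1},{"slide":[0,0,0],"rot":[0,0,0],"jaw":1},{"slide":[0,0,0],"rot":[0,0,0],"jaw":1}]'
python3 - <<'E'
from h import *
p=grab_frame('wrist'); s=get_state(); print(s['tool_pos'],s['tcp_rot'])
K=np.array(p['K']);Tc=np.array(p['T_tool_cam'])
T=np.eye(4);T[:3,:3]=R.from_euler('xyz',s['tcp_rot'],degrees=True).as_matrix();T[:3,3]=s['tool_pos'];T=T@Tc
w=p['img'][:,:,::-1].copy()
for q in((.445,-.0815,.123),):
    c=np.linalg.inv(T)@[*q,1]; u=K@c[:3]; u=u[:2]/u[2];print(u); cv2.circle(w,tuple(int(round(v)) for v in u),3,(0,0,255),1)
a=w[100:400,170:470]; b=grab_frame('scene')['img'][100:400,250:550,::-1]
cv2.imwrite('pics/w5.png',np.hstack([a,b]))
E
```

```text
time_s: 15.55
tool_pos: [0.6295, 0.05, 0.1208]
tcp_rot: [180.0, 0.0, 90.0]
ft_force: [-0.5, 0.1, -0.2]
opening: 0.0853
gripper_force: 0.0
time_s: 16.05
tool_pos: [0.6319, 0.0502, 0.2462]
tcp_rot: [179.4, -0.0, 90.0]
ft_force: [0.2, 0.2, -0.1]
opening: 0.0853
gripper_force: 0.0
time_s: 16.85
tool_pos: [0.4439, -0.0792, 0.1903]
tcp_rot: [-180.0, -0.0, 89.9]
ft_force: [1.2, -0.0, -0.0]
opening: 0.0852
gripper_force: 0.0
[ 0.44516182 -0.07906053  0.19092861] [1.79940489e+02 3.55311005e-04 8.99827233e+01]
[315.93967261 253.7050126 ]
```

View pics/w5.png

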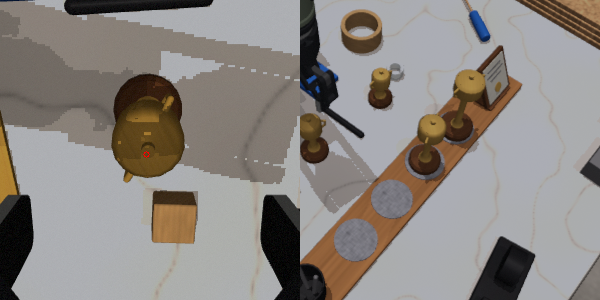

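Second and tallest both stand; the third's knob is about 1 mm from prediction. Descend, grip and lift.

```bash
python3 -m creep '[{"slide":[-0.001,0,0.025],"rot":[0,0,0],"jaw":1},{"slide":[0,0,0.035],"rot":[0,0,0],"jaw":1},{"slide":[0,0,0.03],"rot":[0,0,0],"jaw":1},{"slide":[0,0,0.02],"rot":[0,0,0],"jaw":1},{"slide":[0,0,0.003],"rot":[0,0,0],"jaw":1},{"slide":[0,0,0],"rot":[0,0,0],"jaw":1},{"slide":[0,0,0],"rot":[0,0,0],"jaw":1}]' 60
python3 -m creep '[{"slide":[0,0,0],"rot":[0,0,0],"jaw":-1},{"slide":[0,0,0],"rot":[0,0,0],"jaw":-1},{"slide":[0,0,0],"rot":[0,0,0],"jaw":-1},{"slide":[0,0,0],"rot":[0,0,0],"jaw":-1},{"slide":[0,0,0],"rot":[0,0,0],"jaw":-1},{"slide":[0,0,0],"rot":[0,0,0],"jaw":-1},{"slide":[0,0,0],"rot":[0,0,0],"jaw":-1},{"slide":[0,0,0],"rot":[0,0,0],"jaw":-1}]' 60
python3 -m creep '[{"slide":[0,0,-0.02],"rot":[0,0,0],"jaw":-1},{"slide":[0,0,-0.03],"rot":[0,0,0],"jaw":-1},{"slide":[0,0,-0.03],"rot":[0,0,0],"jaw":-1},{"slide":[0,0,-0.02],"rot":[0,0,0],"jaw":-1},{"slide":[0,0,0],"rot":[0,0,0],"jaw":-1},{"slide":[0,0,0],"rot":[0,0,0],"jaw":-1}]'
python3 - <<'E'
from h import *
p=grab_frame('wrist'); s=get_state(); print(s['tool_pos'],s['tcp_rot'])
K=np.array(p['K']);I=np.linalg.inv(np.array(p['T_tool_cam']))
w=p['img'][:,:,::-1].copy(); t=np.linspace(0,2*np.pi,73)
for d,c in((0,(0,255,0)),(.004,(255,0,0))):
  for z in(.08,.062):
    e=np.array([(lambda u:u[:2]/u[2])(K@(I@[d+.0295*np.cos(a),.0295*np.sin(a),z,1])[:3]) for a in t]); cv2.polylines(w,[e.round().astype(int)],True,c)
cv2.imwrite('pics/w6.png',cv2.resize(w[120:400,200:440],(600,600*280//240)[:1]+(600,)))
E
```

```text
time_s: 17.65
tool_pos: [0.4461, -0.08, 0.0789]
tcp_rot: [179.8, 0.0, 90.0]
ft_force: [0.3, 0.4, -0.0]
opening: 0.0858
gripper_force: 0.0
time_s: 18.45
tool_pos: [0.4448, -0.0801, 0.0788]
tcp_rot: [179.9, 0.0, 90.0]
ft_force: [-1.1, 0.2, 5.4]
opening: 0.0433
gripper_force: 60.7
time_s: 19.05
tool_pos: [0.444, -0.0799, 0.1772]
tcp_rot: [-180.0, -0.0, 90.0]
ft_force: [-0.8, 1.1, -1.9]
opening: 0.0435
gripper_force: 61.9
[ 0.44351677 -0.07983145  0.1766062 ] [-1.79865502e+02 -2.29362206e-02  9.00086994e+01]
```

View pics/w6.png

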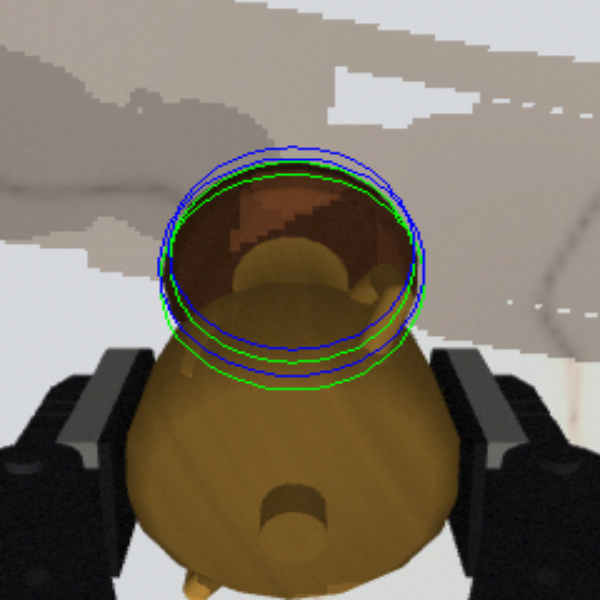

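Plinth matches the d=0 overlay: cup is centred in the grip. Carry to the third mark.

```bash
python3 -m creep '[{"slide":[0.003,0.02,0],"rot":[0,0,0],"jaw":-1},{"slide":[0.005,0.035,0],"rot":[0,0,0],"jaw":-1},{"slide":[0.005,0.035,0],"rot":[0,0,0],"jaw":-1},{"slide":[0.005,0.035,0],"rot":[0,0,0],"jaw":-1},{"slide":[0.005,0.035,0],"rot":[0,0,0],"jaw":-1},{"slide":[0,0.03,0],"rot":[0,0,0],"jaw":-1},{"slide":[0,0,0],"rot":[0,0,0],"jaw":-1},{"slide":[0,0,0.02],"rot":[0,0,0],"jaw":-1},{"slide":[0,0,0.03],"rot":[0,0,0],"jaw":-1},{"slide":[0,0,0.018],"rot":[0,0,0],"jaw":-1}]'
python3 -m creep '[{"slide":[0,0,0.005],"rot":[0,0,0],"jaw":-1},{"slide":[0,0,0],"rot":[0,0,0],"jaw":-1},{"slide":[0,0,0],"rot":[0,0,0],"jaw":-1}]'
```

```text
time_s: 20.1
tool_pos: [0.6316, -0.0568, 0.1058]
tcp_rot: [-179.6, -0.0, 90.0]
ft_force: [-0.3, 0.7, -1.9]
opening: 0.0438
gripper_force: 62.2
time_s: 20.4
tool_pos: [0.6348, -0.0571, 0.1054]
tcp_rot: [180.0, 0.0, 90.0]
ft_force: [1.0, -0.2, -1.8]
opening: 0.0433
gripper_force: 62.1
```

```bash
python3 -m creep '[{"slide":[0,0,0.006],"rot":[0,0,0],"jaw":-1},{"slide":[0,0,0.002],"rot":[0,0,0],"jaw":-1},{"slide":[0,0,0],"rot":[0,0,0],"jaw":-1},{"slide":[0,0,0],"rot":[0,0,0],"jaw":-1}]'
python3 -m creep '[{"slide":[0,0,0.002],"rot":[0,0,0],"jaw":-1},{"slide":[0,0,0],"rot":[0,0,0],"jaw":-1},{"slide":[0,0,0],"rot":[0,0,0],"jaw":-1}]'
```

```text
time_s: 20.8
tool_pos: [0.6346, -0.057, 0.097]
tcp_rot: [180.0, 0.0, 90.0]
ft_force: [1.4, -0.2, -2.2]
opening: 0.0431
gripper_force: 62.2
time_s: 21.1
tool_pos: [0.635, -0.057, 0.0959]
tcp_rot: [179.9, 0.0, 90.0]
ft_force: [-1.2, -0.0, 5.8]
opening: 0.0433
gripper_force: 62.7
```

```bash
python3 -m creep '[{"slide":[0,0,0],"rot":[0,0,0],"jaw":0},{"slide":[0,0,0],"rot":[0,0,0],"jaw":0.4},{"slide":[0,0,0],"rot":[0,0,0],"jaw":0.8},{"slide":[0,0,0],"rot":[0,0,0],"jaw":1},{"slide":[0,0,0],"rot":[0,0,0],"jaw":1},{"slide":[0,0,0],"rot":[0,0,0],"jaw":1},{"slide":[0,0,0],"rot":[0,0,0],"jaw":1},{"slide":[0,0,0],"rot":[0,0,0],"jaw":1}]'
python3 -m creep '[{"slide":[0,0,-0.02],"rot":[0,0,0],"jaw":1},{"slide":[0,0,-0.035],"rot":[0,0,0],"jaw":1},{"slide":[0,0,-0.035],"rot":[0,0,0],"jaw":1},{"slide":[0,0,-0.03],"rot":[0,0,0],"jaw":1},{"slide":[0,0,0],"rot":[0,0,0],"jaw":1}]'
python3 -m creep '[{"slide":[0.0,-0.03,0],"rot":[0,0,0],"jaw":1},{"slide":[0.015,-0.035,0],"rot":[0,0,0],"jaw":1},{"slide":[0.025,-0.035,0],"rot":[0,0,0],"jaw":1},{"slide":[0.035,-0.03,0],"rot":[0,0,0],"jaw":1},{"slide":[0.035,-0.03,0],"rot":[0,0,0],"jaw":1},{"slide":[0.035,-0.0185,0.02],"rot":[0,0,0],"jaw":1},{"slide":[0.02,0,0.025],"rot":[0,0,0],"jaw":1},{"slide":[0,0,0],"rot":[0,0,0],"jaw":1},{"slide":[0,0,0],"rot":[0,0,0],"jaw":1}]'
python3 - <<'E'
from h import *
p=grab_frame('wrist'); s=get_state(); print(s['tool_pos'],s['tcp_rot'])
K=np.array(p['K']);Tc=np.array(p['T_tool_cam'])
T=np.eye(4);T[:3,:3]=R.from_euler('xyz',s['tcp_rot'],degrees=True).as_matrix();T[:3,3]=s['tool_pos'];T=T@Tc
w=p['img'][:,:,::-1].copy()
for q in((.4565,.107,.098),):
    c=np.linalg.inv(T)@[*q,1]; u=K@c[:3]; u=u[:2]/u[2];print(u); cv2.circle(w,tuple(int(round(v)) for v in u),3,(0,0,255),1)
a=w[100:400,170:470]; b=grab_frame('scene')['img'][100:400,250:550,::-1]
cv2.imwrite('pics/w7.png',np.hstack([a,b]))
E
```

```text
time_s: 21.9
tool_pos: [0.6346, -0.057, 0.0947]
tcp_rot: [-180.0, 0.0, 90.0]
ft_force: [-0.6, 0.4, 0.5]
opening: 0.0853
gripper_force: 0.0
time_s: 22.4
tool_pos: [0.637, -0.0572, 0.2202]
tcp_rot: [179.4, 0.1, 90.0]
ft_force: [-0.2, -0.2, 0.4]
opening: 0.0853
gripper_force: 0.0
time_s: 23.3
tool_pos: [0.4558, 0.1079, 0.1694]
tcp_rot: [-179.9, 0.0, 90.1]
ft_force: [-0.2, -0.3, -0.4]
opening: 0.0853
gripper_force: 0.0
[0.45653446 0.10754103 0.17006377] [1.79975424e+02 2.92928087e-02 9.00177132e+01]
[316.2343857  248.29284625]
```

View pics/w7.png

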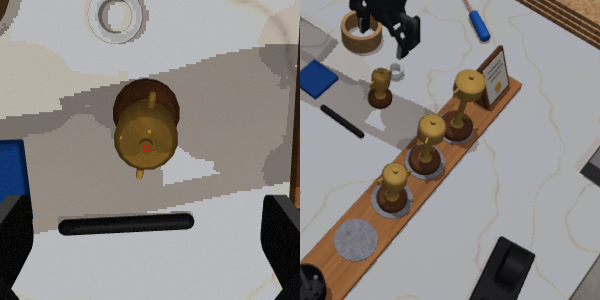

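Three cups stand; the shortest's knob matches the prediction. Descend, grip and lift.

```bash
python3 -m creep '[{"slide":[0.0005,0,0.025],"rot":[0,0,0],"jaw":1},{"slide":[0,0,0.035],"rot":[0,0,0],"jaw":1},{"slide":[0,0,0.03],"rot":[0,0,0],"jaw":1},{"slide":[0,0,0.02],"rot":[0,0,0],"jaw":1},{"slide":[0,0,0.007],"rot":[0,0,0],"jaw":1},{"slide":[0,0,0],"rot":[0,0,0],"jaw":1},{"slide":[0,0,0],"rot":[0,0,0],"jaw":1}]' 60
python3 -m creep '[{"slide":[0,0,0],"rot":[0,0,0],"jaw":-1},{"slide":[0,0,0],"rot":[0,0,0],"jaw":-1},{"slide":[0,0,0],"rot":[0,0,0],"jaw":-1},{"slide":[0,0,0],"rot":[0,0,0],"jaw":-1},{"slide":[0,0,0],"rot":[0,0,0],"jaw":-1},{"slide":[0,0,0],"rot":[0,0,0],"jaw":-1},{"slide":[0,0,0],"rot":[0,0,0],"jaw":-1},{"slide":[0,0,0],"rot":[0,0,0],"jaw":-1}]' 60
python3 -m creep '[{"slide":[0,0,-0.02],"rot":[0,0,0],"jaw":-1},{"slide":[0,0,-0.03],"rot":[0,0,0],"jaw":-1},{"slide":[0,0,-0.03],"rot":[0,0,0],"jaw":-1},{"slide":[0,0,-0.02],"rot":[0,0,0],"jaw":-1},{"slide":[0,0,0],"rot":[0,0,0],"jaw":-1},{"slide":[0,0,0],"rot":[0,0,0],"jaw":-1}]'
python3 - <<'E'
from h import *
p=grab_frame('wrist'); s=get_state(); print(s['tool_pos'],s['tcp_rot'])
K=np.array(p['K']);I=np.linalg.inv(np.array(p['T_tool_cam']))
w=p['img'][:,:,::-1].copy(); t=np.linspace(0,2*np.pi,73)
for d,c in((0,(0,255,0)),(.004,(255,0,0))):
  for z in(.055,.037):
    e=np.array([(lambda u:u[:2]/u[2])(K@(I@[d+.027*np.cos(a),.027*np.sin(a),z,1])[:3]) for a in t]); cv2.polylines(w,[e.round().astype(int)],True,c)
cv2.imwrite('pics/w8.png',cv2.resize(w[140:400,200:440],None,fx=2,fy=2))
E
```

```text
time_s: 24.1
tool_pos: [0.4573, 0.1083, 0.0539]
tcp_rot: [179.9, -0.0, 90.0]
ft_force: [-0.8, -0.1, 0.2]
opening: 0.0854
gripper_force: 0.0
time_s: 24.9
tool_pos: [0.4561, 0.1086, 0.0536]
tcp_rot: [180.0, -0.0, 90.0]
ft_force: [-1.5, 0.5, 5.2]
opening: 0.0384
gripper_force: 59.7
time_s: 25.5
tool_pos: [0.4555, 0.1084, 0.1523]
tcp_rot: [-180.0, 0.0, 90.0]
ft_force: [-1.6, -0.7, -2.3]
opening: 0.0382
gripper_force: 61.0
[0.45498541 0.1083004  0.15159769] [-1.79865727e+02  3.36738337e-02  9.00161909e+01]
```

View pics/w8.png

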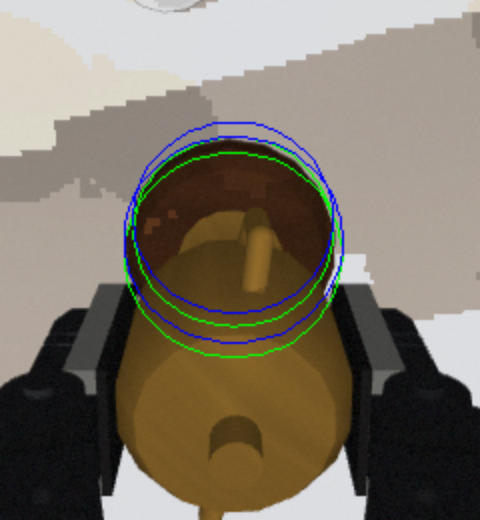

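```bash
python3 -m creep '[{"slide":[-0.02,0,0],"rot":[0,0,0],"jaw":-1},{"slide":[-0.035,0,0],"rot":[0,0,0],"jaw":-1},{"slide":[-0.035,0,0],"rot":[0,0,0],"jaw":-1},{"slide":[-0.035,0,0],"rot":[0,0,0],"jaw":-1},{"slide":[-0.035,0,0],"rot":[0,0,0],"jaw":-1},{"slide":[-0.035,0,0],"rot":[0,0,0],"jaw":-1},{"slide":[-0.035,0.01,0],"rot":[0,0,0],"jaw":-1},{"slide":[-0.025,0.025,0],"rot":[0,0,0],"jaw":-1},{"slide":[-0.015,0.03,0],"rot":[0,0,0],"jaw":-1},{"slide":[0,0.035,0],"rot":[0,0,0],"jaw":-1}]'
python3 -m creep '[{"slide":[0,0.035,0],"rot":[0,0,0],"jaw":-1},{"slide":[0,0.03,0],"rot":[0,0,0],"jaw":-1},{"slide":[0,0.019,0.01],"rot":[0,0,0],"jaw":-1},{"slide":[0,0,0.025],"rot":[0,0,0],"jaw":-1},{"slide":[0,0,0.025],"rot":[0,0,0],"jaw":-1},{"slide":[0,0,0.01],"rot":[0,0,0],"jaw":-1},{"slide":[0,0,0],"rot":[0,0,0],"jaw":-1},{"slide":[0,0,0],"rot":[0,0,0],"jaw":-1}]'
```

```text
time_s: 26.55
tool_pos: [0.5555, -0.1636, 0.1506]
tcp_rot: [-179.8, -0.0, 89.8]
ft_force: [-0.4, -1.0, -2.2]
opening: 0.0384
gripper_force: 60.9
time_s: 27.35
tool_pos: [0.6403, -0.1616, 0.0829]
tcp_rot: [180.0, 0.0, 90.0]
ft_force: [-0.0, 0.6, -0.3]
opening: 0.0385
gripper_force: 60.9
```

```bash
python3 -m creep '[{"slide":[0,-0.0005,0.007],"rot":[0,0,0],"jaw":-1},{"slide":[0,0,0.004],"rot":[0,0,0],"jaw":-1},{"slide":[0,0,0],"rot":[0,0,0],"jaw":-1},{"slide":[0,0,0],"rot":[0,0,0],"jaw":-1}]'
python3 -m creep '[{"slide":[0,0,0.0015],"rot":[0,0,0],"jaw":-1},{"slide":[0,0,0],"rot":[0,0,0],"jaw":-1},{"slide":[0,0,0],"rot":[0,0,0],"jaw":-1}]'
```

```text
time_s: 27.75
tool_pos: [0.6396, -0.1615, 0.0721]
tcp_rot: [180.0, 0.0, 90.0]
ft_force: [0.1, 1.3, -1.1]
opening: 0.0382
gripper_force: 61.0
time_s: 28.05
tool_pos: [0.6399, -0.1616, 0.0707]
tcp_rot: [179.9, 0.0, 90.0]
ft_force: [0.5, -0.4, -0.9]
opening: 0.0385
gripper_force: 60.9
```

Nearly in contact (expected .0706). A touch more, then release, rise and check.

```bash
python3 -m creep '[{"slide":[0,0,0.001],"rot":[0,0,0],"jaw":-1},{"slide":[0,0,0],"rot":[0,0,0],"jaw":-1},{"slide":[0,0,0],"rot":[0,0,0],"jaw":0},{"slide":[0,0,0],"rot":[0,0,0],"jaw":0.4},{"slide":[0,0,0],"rot":[0,0,0],"jaw":0.8},{"slide":[0,0,0],"rot":[0,0,0],"jaw":1},{"slide":[0,0,0],"rot":[0,0,0],"jaw":1},{"slide":[0,0,0],"rot":[0,0,0],"jaw":1},{"slide":[0,0,0],"rot":[0,0,0],"jaw":1}]'
python3 -m creep '[{"slide":[0,0,-0.02],"rot":[0,0,0],"jaw":1},{"slide":[0,0,-0.035],"rot":[0,0,0],"jaw":1},{"slide":[0,0,-0.035],"rot":[0,0,0],"jaw":1},{"slide":[0,0,-0.035],"rot":[0,0,0],"jaw":1},{"slide":[0,-0.02,-0.02],"rot":[0,0,0],"jaw":1},{"slide":[0,-0.04,0],"rot":[0,0,0],"jaw":1},{"slide":[0,-0.04,0],"rot":[0,0,0],"jaw":1},{"slide":[0,-0.04,0],"rot":[0,0,0],"jaw":1},{"slide":[0,0,0],"rot":[0,0,0],"jaw":1},{"slide":[0,0,0],"rot":[0,0,0],"jaw":1}]'
python3 - <<'E'
from h import *
t=np.linspace(0,2*np.pi,73);cs=[]
M=[(.6247,.1527,.0345,.175),(.6295,.048,.032,.15),(.6343,-.057,.0295,.125),(.6391,-.1617,.027,.1)]
for n,(x0,y0) in(('scene',(250,150)),('side',(285,100))):
    p=grab_frame(n);K=np.array(p['K']);T=np.linalg.inv(np.array(p['world_from_camera']))
    im=cv2.resize(p['img'][y0:y0+250,x0:x0+200,::-1].copy(),None,fx=2,fy=2,interpolation=cv2.INTER_CUBIC)
    for x,y,r0,h in M:
      for r,z,c in((r0,.017,(0,255,0)),(.001,h+.017,(0,0,255))):
        w=np.array([[x+r*np.cos(a),y+r*np.sin(a),z,1] for a in t]);u=(K@(T@w.T)[:3]).T;u=(u[:,:2]/u[:,2:]-[x0,y0])*2+1
        cv2.polylines(im,[u.round().astype(int)],True,c)
    cs.append(im)
cv2.imwrite('pics/fin.png',np.hstack(cs))
E
```

```text
time_s: 28.95
tool_pos: [0.6396, -0.1615, 0.0693]
tcp_rot: [-180.0, 0.0, 90.0]
ft_force: [0.1, 0.2, -0.1]
opening: 0.0856
gripper_force: 0.0
time_s: 29.95
tool_pos: [0.4994, -0.1616, 0.215]
tcp_rot: [179.9, 0.0, 90.0]
ft_force: [0.2, 0.3, -0.1]
opening: 0.0852
gripper_force: 0.0
```

View pics/fin.png

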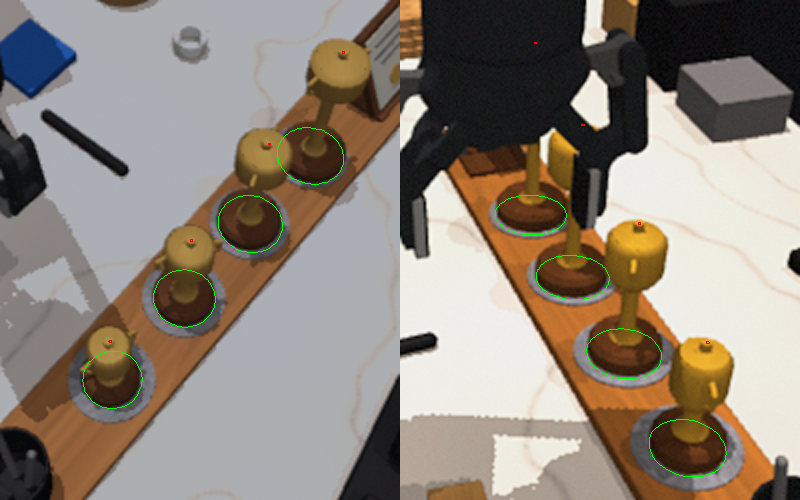

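All four stand upright and centred to within 2–3 mm, in the right order, and the arm is clear.

```bash
python3 -c "
from rig import *
print(close_job())"
```

```text
the job is handed in; nothing more can be done
None
```

The four cups stand upright on the felt marks, tallest next to the certificate down to shortest by the pen pot, each within about 2–3 mm of its mark's centre in the last pictures, and the job was handed in at about 30 s.

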